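Pull-test three sample-bag clips and reject the weak ones

ROBOT

A 6-joint arm with a two-finger parallel gripper is mounted at the origin on the work surface. World frame = base frame: x ahead of the robot, y to its left, z up, the work surface at z = 0. Lengths are in mm, angles in degrees, forces in N, time in s.
With the tool pointing down it reaches from about 300 to 850 mm from the base axis. Payload 4.2 kg.
Tool frame: the origin (TCP) lies midway between the tips of the shut fingers; the grasp point (between the pads) lies 19 mm behind it (env.grip_point_offset is the distance from the TCP to the grasp point, in mm); z points along the fingers, x is the direction in which the jaws open and shut, and the axes are right-handed (so a half turn about z gives the same grasp; the last joint's range is limited). The gripper opens to 91 mm and grips with 3 to 60 N. Pads are 32 mm wide; open, the fingers measure 118 mm over their backs; the gripper's body (76 mm by 178 mm) begins 60 mm behind the grasp point.
Start: joints at [74.198, 18.312, 89.639, -0, 72.044, -1.146], TCP at [145.488, 556.306, 213.976] pointing down, gripper open.
Joint ranges: [-177.97, 177.97], [-48.28, 115.42], [12.27, 149.76], [-77.06, 257.06], [2.81, 150.46], [-146.56, 146.56]. Speed limits (degrees/s): [147.25, 147.25, 180, 180, 180, 180].

INTERFACE

Orientations are given as [roll, pitch, yaw] about the fixed x, y, z axes, in that order (R = Rz(yaw) Ry(pitch) Rx(roll)).
In Python, from workcell import env gives the robot as it stands.
- The arm moves only by the shell command python3 -m pendant 'ROWS' [FORCE]. ROWS is JSON, a list of rows, each an object with "xyz": the shift along the tool's x, y, z in m, a list of three; "roll": the turn about the tool's z in degrees; "jaw": the closure, from 0 (fully open) to 1 (shut). A call has exactly 8 rows; each row is the pose to reach, as a shift and turn from the pose commanded when the call began, along the tool's axes at that moment; what a row does not reach only later rows make up. A row lasts 1/8 s, in which the tool goes at most 62.5 mm and 10.7 degrees, less where a joint would pass 70% of its speed; a pose out of reach is approached as far as the arm can. A call with a gripper value outside its range is refused whole. The fingers move at their own pace and stop on an object; FORCE is the grip in N (left out, the last holds). Time passes only in rows, so rows that repeat a pose let the fingers close, or fill a call up. It gives the time, the measured TCP pose, the force and the opening at its end, in the units of the state.
- env.state(): the state, without advancing time (a new reading comes with each control period).
- env.grab_frame(name): name is "scene" or "top"; returns (picture, depth): 384x512x3 uint8, blue, green, red; 384x512 float32, mm along the optical axis (not along the pixel's ray), 0 where there is no reading.
- env.camera_params(name): a dict with "camera_matrix" (3x3 intrinsics, pixels), "cam_to_world" (4x4, takes a point from camera to world coordinates). Camera axes: x right, y up, looking along -z (the intrinsics and any distortion apply to the point x, -y, -z); pixel columns grow to the right and rows downward; lengths in mm; the calibration is good to about 2 mm. A picture is of the moment at which its call begins. camera_params takes no time and is no camera call.
- env.job_done(): hands the job in, once; it reports no verdict.
The state is a dict: "time_s": time; "qpos": joint angles; "qvel": joint speeds; "effort": joint torques, N m; "ee_pos": TCP position; "ee_rot": TCP orientation; "force": force on the tool from outside, world axes, zero at the start; "torque": the same for the moment, N m; "gripper_width": finger opening in mm.
Only numpy, scipy, OpenCV 4.12 (cv2) and the standard library are available. Lean on these libraries where they do the work, as an engineer would, in place of code of your own. Each camera call takes 0.05 s, during which the arm holds its last target. There are 200 camera calls.

TASK

Pull-test each of the three blue bag clips by drawing it steadily straight up on its test card: a sound clip lifts the card until green shows, and is then left clamped on the raised card, never pulled so far that red shows. A weak clip slides off before its card rises: put it in the red reject tray. Hold only the clips, not the cards, and leave everything else on the bench alone.

Things in the scene. Friction and masses are not known exactly. Their poses are not given: they have to be found in the camera images.
- clip_a_grip (a point): centre of the grip block of the blue bag clip on tester a: block 24 (x) x 40 (y) x 40 mm; grip its ends, along y. Upright, z up. Jaws 28 mm wide hang 30 mm below the block (tips 50 mm under this point) and clamp the card; the block's underside rests on the card's top. About 90 g. Weak ones (none to all three, not visible) slide off at 1.5 to 4 N of upward pull, sound ones hold 11 N or more
- card_a_top (a point): middle of the top edge of the upright white test card of tester a: 5 mm thick (x), 24 mm wide (y), top 45 mm above the housing when down, axes as the clip's on it
- card_a (a joint): lift (m) of test card a: 0 at the start, stop at 0.014. Stays down until pulled with about 5 N, then rises against a spring (0.5 N more per mm: about 7 N at 4 mm, 9.5 N at 9 mm) and stays, by friction, at the lift it was pulled to. Green shows above the housing from 4 mm, red from 9 mm
- tester_a: fixed housing of tester a, grey and white box 64 (x) x 60 (y) x 50 mm high, the card stands out of its middle; origin at the centre of its underside
- clip_b_grip (a point): centre of the grip block of the blue bag clip on tester b: block 24 (x) x 40 (y) x 40 mm; grip its ends, along y. Upright, z up. Jaws 28 mm wide hang 30 mm below the block (tips 50 mm under this point) and clamp the card; the block's underside rests on the card's top. About 90 g. Weak ones (none to all three, not visible) slide off at 1.5 to 4 N of upward pull, sound ones hold 11 N or more
- card_b_top (a point): middle of the top edge of the upright white test card of tester b: 5 mm thick (x), 24 mm wide (y), top 45 mm above the housing when down, axes as the clip's on it
- card_b (a joint): lift (m) of test card b: 0 at the start, stop at 0.014. Stays down until pulled with about 5 N, then rises against a spring (0.5 N more per mm: about 7 N at 4 mm, 9.5 N at 9 mm) and stays, by friction, at the lift it was pulled to. Green shows above the housing from 4 mm, red from 9 mm
- tester_b: fixed housing of tester b, grey and white box 64 (x) x 60 (y) x 50 mm high, the card stands out of its middle; origin at the centre of its underside
- clip_c_grip (a point): centre of the grip block of the blue bag clip on tester c: block 24 (x) x 40 (y) x 40 mm; grip its ends, along y. Upright, z up. Jaws 28 mm wide hang 30 mm below the block (tips 50 mm under this point) and clamp the card; the block's underside rests on the card's top. About 90 g. Weak ones (none to all three, not visible) slide off at 1.5 to 4 N of upward pull, sound ones hold 11 N or more
- card_c_top (a point): middle of the top edge of the upright white test card of tester c: 5 mm thick (x), 24 mm wide (y), top 45 mm above the housing when down, axes as the clip's on it
- card_c (a joint): lift (m) of test card c: 0 at the start, stop at 0.014. Stays down until pulled with about 5 N, then rises against a spring (0.5 N more per mm: about 7 N at 4 mm, 9.5 N at 9 mm) and stays, by friction, at the lift it was pulled to. Green shows above the housing from 4 mm, red from 9 mm
- tester_c: fixed housing of tester c, grey and white box 64 (x) x 60 (y) x 50 mm high, the card stands out of its middle; origin at the centre of its underside
- tray: fixed open red reject tray, 170 (x) x 160 (y) x 40 mm high outside, walls and floor 5 mm; origin at the centre of its underside, z up
- flask: clear volumetric flask, 60 mm across, 117 mm high; origin at the centre of its underside; a bystander to leave alone
- reagent: clear reagent bottle with blue cap, 64 mm across, 120 mm high; origin at the centre of its underside; a bystander to leave alone
- beaker: clear beaker, 68 mm across, 85 mm high; origin at the centre of its underside; a bystander to leave alone
- amber: amber jar with black cap, 56 mm across, 100 mm high; origin at the centre of its underside; a bystander to leave alone
- vial: small clear vial with white cap, 26 mm across, 45 mm high; origin at the centre of its underside; a bystander to leave alone
- pot: small white pot with red cap, 36 mm across, 40 mm high; origin at the centre of its underside; a bystander to leave alone
- timer: white bench timer, 50 x 70 x 22 mm; origin at the centre of its underside; a bystander to leave alone
Mind the look-alikes: they are no part of the job. What is shaped like the part that bears clip_c_grip but pink is not meant. Several things look just like the tray: the one meant starts nearest to the robot's base.

How it is judged:
By the outcome, as a careful person would: the job done as asked, in the order asked, and still so for the second after the job is handed in, with the robot touching nothing.
It also fails if it takes over 72 s, if anything falls off the work surface, if the arm or the gripper's body presses on something with over 40 N, if the wrist force passes 120 N, or if a joint passes its speed limit or range.

## Working session

There is one attempt and no reset: what is moved stays moved. The work goes in short steps, Python scripts to look and compute and a shell command to move; the robot and the scene stay as the last step left them, time stands still between calls to the robot, and variables do not carry over. Pictures are saved under pics/ and viewed, about 8 in all and at most 12, crops included, and the job is handed in when it is done.

```bash
mkdir -p pics; ls
cat > h.py <<'E'
import numpy as np, cv2
from workcell import env
def grab(n):
    p,d=env.grab_frame(n); c=env.camera_params(n); return p,d,c
def cloud(d,c):
    K=np.array(c["camera_matrix"]);T=np.array(c["cam_to_world"])
    v,u=np.mgrid[:d.shape[0],:d.shape[1]]
    x=(u-K[0,2])/K[0,0]*d; y=(v-K[1,2])/K[1,1]*d
    P=np.stack([x,-y,-d,np.ones_like(d)],-1)@T.T
    return P[...,:3]
E
python3 - <<'E'
from h import *
for n in("top","scene"):
    p,d,c=grab(n); cv2.imwrite(f"pics/{n}0.png",p if n=="x" else cv2.resize(p,None,fx=1.5,fy=1.5)); np.savez(f"{n}0.npz",p=p,d=d,P=cloud(d,c))
    print(n,c)
print(env.state(),env.grip_point_offset)
E
```

```text
pics
top {'camera_matrix': array([[442.711927  ,   0.        , 256.90449025],
       [  0.        , 442.711927  , 194.83232882],
       [  0.        ,   0.        ,   1.        ]]), 'cam_to_world': array([[-2.29521905e-03,  9.82323178e-01, -1.87178805e-01,
         3.26497905e+02],
       [-9.99982134e-01, -1.22148362e-03,  5.85155125e-03,
         1.26895759e+02],
       [ 5.51947858e-03,  1.87188892e-01,  9.82308431e-01,
         1.30342749e+03],
       [ 0.00000000e+00,  0.00000000e+00,  0.00000000e+00,
         1.00000000e+00]])}
scene {'camera_matrix': array([[364.6210955 ,   0.        , 251.05848971],
       [  0.        , 364.6210955 , 189.48792764],
       [  0.        ,   0.        ,   1.        ]]), 'cam_to_world': array([[ 8.24282959e-01, -3.50460848e-01,  4.44673810e-01,
         9.76261686e+02],
       [ 5.66168183e-01,  5.05576821e-01, -6.51034305e-01,
        -5.17490744e+02],
       [ 3.34526355e-03,  7.88396647e-01,  6.15158139e-01,
         7.02305529e+02],
       [ 0.00000000e+00,  0.00000000e+00,  0.00000000e+00,
         1.00000000e+00]])}
{'time_s': 0.1, 'qpos': array([ 7.41969957e+01,  1.83470816e+01,  8.96990293e+01, -1.96076966e-03,
        7.20448553e+01, -1.14589958e+00]), 'qvel': array([-0.08201847, -0.08964743, -0.29629299, -0.0947627 ,  0.00569255,
       -0.00945561]), 'effort': array([ 7.21403230e-04, -4.13335347e+01, -2.32508951e+01,  7.29528721e-02,
        4.22507711e-02, -7.95153937e-05]), 'ee_pos': array([145.38000897, 555.84719985, 213.21597181]), 'ee_rot': array([1.79999955e+02, 9.09853392e-02, 7.53435012e+01]), 'force': array([-0.10947616,  0.8286835 ,  0.84579805]), 'torque': array([0.01600114, 0.00279076, 0.03468011]), 'gripper_width': 90.91197217999986} 18.8
```

View pics/top0.png

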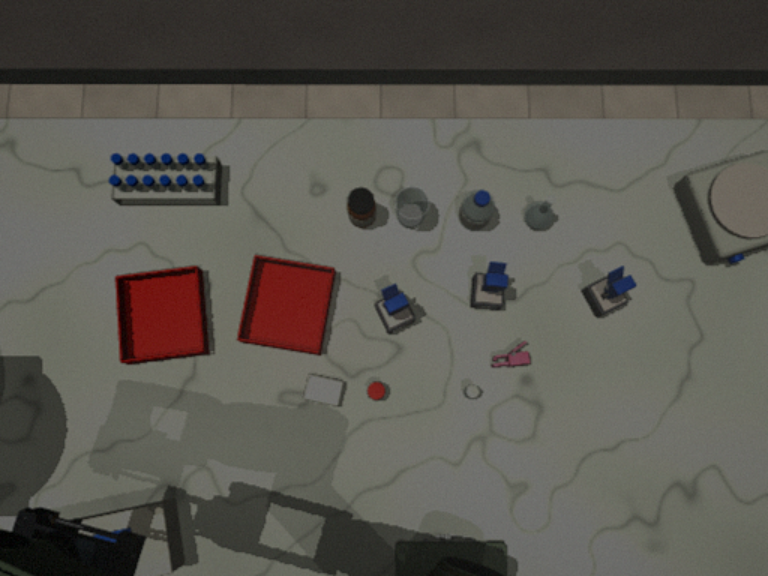

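View pics/scene0.png

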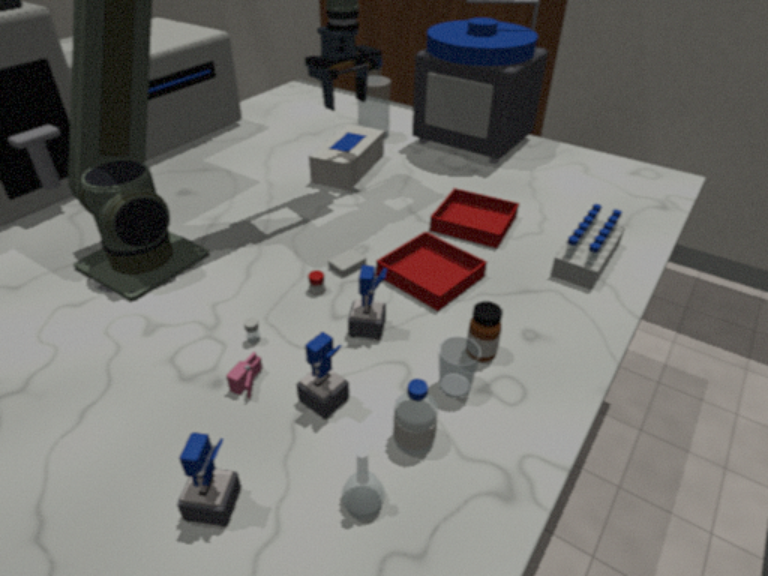

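Top picture (1.5x): candidate clips are blue at (395,298), (495,275) and (620,283) on testers. The pink clip at (512,357) is a look-alike. Blue caps at (482,198), on the rack at (115–200,160–182) and on the device at (735,258) are not clips. Red trays are at (288,305) and (162,315). The right one is nearer the base (about (450,560)), so that is the tray meant. Now I'll measure and take a close crop.

Run:
```python
from h import *
t=np.load("top0.npz");s=np.load("scene0.npz")
def blue(p):
    h=cv2.cvtColor(p,cv2.COLOR_BGR2HSV);return (h[...,0]>105)&(h[...,0]<130)&(h[...,1]>120)&(h[...,2]>40)
def red(p):
    h=cv2.cvtColor(p,cv2.COLOR_BGR2HSV);return ((h[...,0]<6)|(h[...,0]>174))&(h[...,1]>150)
for nm,px in (("1",(263,199)),("2",(330,183)),("3",(414,189))):
    c=t["P"][px[1],px[0]]; print("clip",nm,c.round(1))
    for n,q in(("top",t),("scene",s)):
        P=q["P"]; near=np.hypot(*(P[...,:2]-c[:2]).transpose(2,0,1))<60
        m=near&blue(q["p"])&(q["d"]>0); B=P[m]
        top=B[B[:,2]>128]
        print(n,"blue",len(B),"z",np.percentile(B[:,2],[1,25,50,75,99]).round(1))
        for lab,Q in (("z>128",top),):
            if len(Q)>5:
                r=cv2.minAreaRect(Q[:,:2].astype(np.float32));print("  ",lab,len(Q),r, "zmed",np.median(Q[:,2]).round(1))
        hs=near&(P[...,2]>44)&(P[...,2]<54)&~blue(q["p"]); Q=P[hs][:,:2].astype(np.float32)
        if len(Q)>5: r=cv2.minAreaRect(Q);print("   housing",len(Q),r,np.median(P[hs][:,2]).round(1))
for n,q in(("top",t),("scene",s)):
    k,l,st,ce=cv2.connectedComponentsWithStats(red(q["p"]).astype(np.uint8))
    for i in range(1,k):
        if st[i,4]>60:
            m=l==i;Q=q["P"][m];R=Q[Q[:,2]>32]; print(n,"red",st[i,4],ce[i].round(),cv2.minAreaRect(R[:,:2].astype(np.float32)) if len(R)>5 else "",np.percentile(Q[:,2],[2,98]).round())
a=cv2.resize(t["p"][155:245,240:440],None,fx=4,fy=4,interpolation=cv2.INTER_CUBIC)
b=cv2.resize(s["p"][165:360,110:270],(400,488),interpolation=cv2.INTER_CUBIC)
cv2.imwrite("pics/crop1.png",cv2.convertScaleAbs(a,alpha=1.6))
# all blobs >z60 for clearances
P=t["P"];m=((P[...,2]>15)&(P[...,2]<200)&(P[...,0]>150)).astype(np.uint8);k,l,st,ce=cv2.connectedComponentsWithStats(m)
for i in range(1,k):
    if st[i,4]>80: Q=P[l==i];print("obj",ce[i].round(),Q.min(0).round(),Q.max(0).round())
```

```text
clip 1 [537.5 103.6 136.2]
top blue 167 z [113.  131.1 134.9 136.5 141. ]
   z>128 140 ((540.3987426757812, 106.6343994140625), (41.63655090332031, 37.9679069519043), 24.824861526489258) zmed 135.4
   housing 195 ((531.4819946289062, 103.32133483886719), (62.35387420654297, 57.92023849487305), 26.45537567138672) 49.7
scene blue 187 z [ 74.8 119.7 132.1 136.3 138.3]
   z>128 108 ((542.0075073242188, 106.77973175048828), (43.34069061279297, 39.05889129638672), 26.790800094604492) zmed 136.1
   housing 269 ((533.03173828125, 101.22692108154297), (62.20345687866211, 57.630184173583984), 26.02593231201172) 50.9
clip 2 [581.4 -77.7 135.1]
top blue 186 z [ 97.8 129.8 133.6 135.9 140.4]
   z>128 145 ((583.0374755859375, -79.0162353515625), (36.5247802734375, 42.553993225097656), 88.12410736083984) zmed 134.7
   housing 205 ((572.1787109375, -78.39503479003906), (58.31611251831055, 60.120872497558594), 82.80967712402344) 49.4
scene blue 317 z [ 77.6 116.6 129.9 136.  138.4]
   z>128 174 ((585.2354736328125, -82.78268432617188), (36.43973159790039, 42.267547607421875), 83.36735534667969) zmed 
[... 1643 characters left out ...]
754. 456.  15.] [846. 663. 100.]
obj [240. 137.] [707. 142.  17.] [760. 195. 106.]
obj [274. 136.] [701.  38.  15.] [769. 102.  92.]
obj [317. 139.] [701. -90.  18.] [765. -27. 126.]
obj [359. 142.] [ 702. -216.   16.] [ 755. -158.  122.]
obj [189. 200.] [451. 221.  15.] [642. 403.  47.]
obj [326. 191.] [ 539. -108.   16.] [607. -46. 141.]
obj [105. 208.] [434. 465.  15.] [621. 646.  48.]
obj [405. 194.] [ 524. -346.   15.] [ 599. -269.  142.]
obj [262. 206.] [492.  64.  16.] [569. 140. 142.]
obj [342. 238.] [ 426. -152.   16.] [474. -84.  46.]
obj [215. 259.] [352. 203.  16.] [413. 277.  29.]
obj [250. 260.] [364. 125.  16.] [397. 153.  45.]
obj [ 92. 342.] [150. 508.  16.] [184. 676.  89.]
```

View pics/crop1.png

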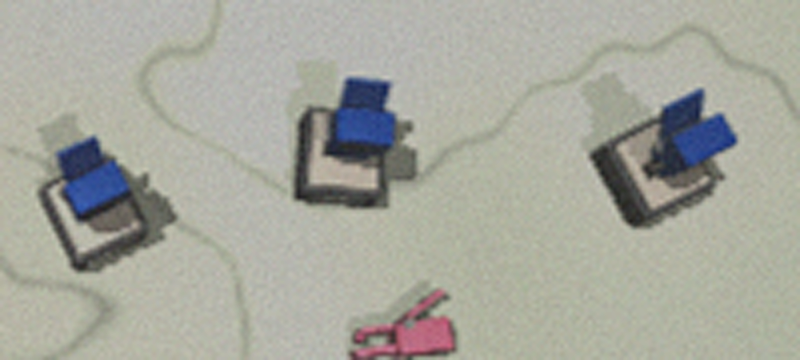

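The crop shows three blue clips with upright grip blocks at crop px (97,190), (363,130) and (700,140). Each has its lever on the far (+x) side, and the pink clip lies at (425,335). Next I'll do refined fits for the clips and tray.

Run:
```python
from h import *
t=np.load("top0.npz");s=np.load("scene0.npz")
def hsv(p): return cv2.cvtColor(p,cv2.COLOR_BGR2HSV)
def blue(p):
    h=hsv(p);return (h[...,0]>105)&(h[...,0]<130)&(h[...,1]>120)&(h[...,2]>40)
for nm,c,yaw in (("1",(532,103),25.8),("2",(573,-79),-5),("3",(564,-308),26)):
    c=np.array(c)
    for n,q in(("top",t),("scene",s)):
        P=q["P"]; m=(np.hypot(*(P[...,:2]-c).transpose(2,0,1))<60)&blue(q["p"])&(q["d"]>0)&(P[...,2]>125)
        B=P[m]; a=np.radians(yaw); R=np.array([[np.cos(a),np.sin(a)],[-np.sin(a),np.cos(a)]])
        L=(B[:,:2]-c)@R.T
        b=L[L[:,0]<10]; lv=L[L[:,0]>15]
        print(nm,n,"local block x min %.1f  y %.1f..%.1f mid %.1f  lever y %.1f..%.1f xmax %.1f"%(np.percentile(L[:,0],1),*np.percentile(b[:,1],[1,99]),np.percentile(b[:,1],[1,99]).mean(),*np.percentile(lv[:,1],[2,98]),L[:,0].max()),
          "angle b:",[round(cv2.minAreaRect(b.astype(np.float32))[2],1)], "z block",np.median(B[L[:,0]<6][:,2]).round(1))
for n,q,px in(("top",t,(191,203)),("scene",s,(288,180))):
    h=hsv(q["p"]);m=((h[...,0]<6)|(h[...,0]>174))&(h[...,1]>150)
    k,l,st,ce=cv2.connectedComponentsWithStats(m.astype(np.uint8)); i=l[px[1],px[0]]
    Q=q["P"][(l==i)&(q["d"]>0)]; R=Q[(Q[:,2]>34)&(Q[:,2]<46)]
    print(n,i,cv2.minAreaRect(R[:,:2].astype(np.float32)),"floor",np.percentile(Q[:,2],10))
```

```text
1 top local block x min -11.8  y -18.7..18.5 mid -0.1  lever y -13.5..10.5 xmax 30.0 angle b: [0.5] z block 135.6
1 scene local block x min -10.3  y -21.0..16.3 mid -2.4  lever y -15.5..14.2 xmax 32.3 angle b: [2.9] z block 136.1
2 top local block x min -10.7  y -17.7..18.1 mid 0.2  lever y -14.3..10.9 xmax 31.1 angle b: [2.2] z block 135.1
2 scene local block x min -8.3  y -20.6..15.2 mid -2.7  lever y -15.5..6.6 xmax 33.9 angle b: [89.6] z block 136.2
3 top local block x min -11.5  y -17.4..19.4 mid 1.0  lever y -12.4..13.0 xmax 28.9 angle b: [0.2] z block 134.9
3 scene local block x min -9.7  y -20.5..15.5 mid -2.5  lever y -15.7..11.4 xmax 30.4 angle b: [1.5] z block 136.1
top 1 ((546.606689453125, 312.2720642089844), (158.05023193359375, 169.0801239013672), 80.5504379272461) floor 2.5784197393305477
scene 170 ((548.5232543945312, 310.87579345703125), (161.4362030029297, 170.5897979736328), 80.16654968261719) floor 5.784792170611309
```

```bash
cat > t.py <<'E'
# usage: t.py cx cy cz cyaw  tx ty tz tyaw -> tool shift (m), roll
import sys,numpy as np
a=list(map(float,sys.argv[1:])); y=np.radians(a[3]); d=np.subtract(a[4:7],a[:3])
print("xyz",[round(v/1000,4) for v in (d[0]*np.cos(y)+d[1]*np.sin(y), d[0]*np.sin(y)-d[1]*np.cos(y), -d[2])],"roll",round(a[3]-a[7],2))
E
python3 t.py 145.5 556.3 214 75.35  533.3 102.3 200 -64
```

```text
xyz [np.float64(-0.3412), np.float64(0.49), np.float64(0.014)] roll 139.35
```

```bash
python3 -m pendant '[{"xyz":[-0.015,0.02,0],"roll":10,"jaw":0},{"xyz":[-0.04,0.055,0],"roll":20,"jaw":0},{"xyz":[-0.07,0.1,0],"roll":30,"jaw":0},{"xyz":[-0.1,0.145,0],"roll":40,"jaw":0},{"xyz":[-0.13,0.19,0],"roll":50,"jaw":0},{"xyz":[-0.16,0.235,0],"roll":60,"jaw":0},{"xyz":[-0.19,0.275,0],"roll":70,"jaw":0},{"xyz":[-0.21,0.3,0],"roll":80,"jaw":0}]' 40; python3 t.py 145.5 556.3 214 75.35 383 277 214 -4.65;python3 -c "
import numpy as np;y=np.radians(75.35);x=np.array([-.21,.3])*1000
c=(145.5+x[0]*np.cos(y)+x[1]*np.sin(y),556.3+x[0]*np.sin(y)-x[1]*np.cos(y));print(c)
import os;os.system('python3 t.py %f %f 214 -4.65 533.3 102.3 170 -64'%c)"
```

```text
time_s: 1.1
ee_pos: [383.5, 275.3, 213.7]
ee_rot: [180.0, 0.0, -5.1]
force: [-0.7, 0.5, -0.2]
gripper_width: 90.9
xyz [np.float64(-0.2102), np.float64(0.3004), np.float64(-0.0)] roll 80.0
xyz [np.float64(0.1644), np.float64(0.1622), np.float64(0.044)] roll 59.35
(np.float64(382.6347619859641), np.float64(277.2532213806076))
```

```bash
python3 -m pendant '[{"xyz":[0.03,0.03,0],"roll":10,"jaw":0},{"xyz":[0.06,0.06,0],"roll":20,"jaw":0},{"xyz":[0.09,0.09,0],"roll":30,"jaw":0},{"xyz":[0.12,0.12,0.01],"roll":40,"jaw":0},{"xyz":[0.145,0.142,0.02],"roll":50,"jaw":0},{"xyz":[0.16,0.157,0.034],"roll":59.35,"jaw":0},{"xyz":[0.1644,0.1622,0.044],"roll":59.35,"jaw":0},{"xyz":[0.1644,0.1622,0.044],"roll":59.35,"jaw":0}]' 40
python3 - <<'E'
from h import *
s=env.state();print(s["ee_pos"],s["ee_rot"],s["force"],s["qpos"].round(1))
p,d,c=grab("scene"); cv2.imwrite("pics/s1.png",cv2.resize(p[100:300,150:330],(720,800))[:600])
E
```

```text
time_s: 2.1
ee_pos: [532.4, 102.2, 168.9]
ee_rot: [179.9, 0.1, -63.9]
force: [0.0, -0.6, 0.8]
gripper_width: 91.2
[532.36644255 102.21795516 168.90333258] [ 1.79859366e+02  6.67476959e-02 -6.38976801e+01] [ 0.00454253 -0.55355858  0.75576206] [ 9.6 17.3 97.9  0.  64.9 73.5]
```

View pics/s1.png

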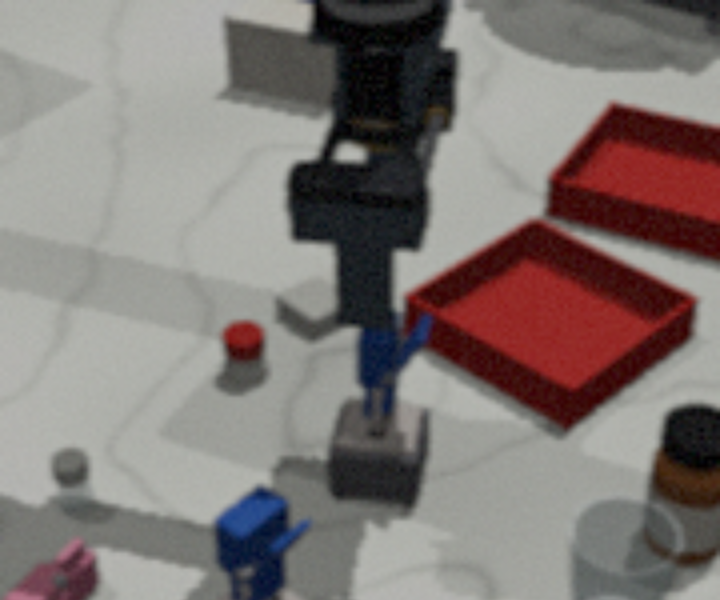

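Scene crop: the open gripper is centred above clip 1 (crop px (380,350)), the tray is free at (555,320), and nothing is in the way of the descent.

```bash
python3 -m pendant '[{"xyz":[0,0,0.015],"roll":0,"jaw":0},{"xyz":[0,0,0.03],"roll":0,"jaw":0},{"xyz":[0,0,0.045],"roll":0,"jaw":0},{"xyz":[0,0,0.06],"roll":0,"jaw":0},{"xyz":[0,0,0.068],"roll":0,"jaw":0},{"xyz":[0,0,0.07],"roll":0,"jaw":0},{"xyz":[0,0,0.07],"roll":0,"jaw":0.2},{"xyz":[0,0,0.07],"roll":0,"jaw":0.4}]' 40
python3 -m pendant '[{"xyz":[0,0,0],"roll":0,"jaw":0.45},{"xyz":[0,0,0],"roll":0,"jaw":0.5},{"xyz":[0,0,0],"roll":0,"jaw":0.55},{"xyz":[0,0,0],"roll":0,"jaw":0.6},{"xyz":[0,0,0],"roll":0,"jaw":0.7},{"xyz":[0,0,0],"roll":0,"jaw":0.7},{"xyz":[0,0,0],"roll":0,"jaw":0.7},{"xyz":[0,0,0],"roll":0,"jaw":0.7}]' 40
```

```text
time_s: 3.15
ee_pos: [533.7, 102.3, 100.5]
ee_rot: [-179.9, -0.0, -64.0]
force: [-0.3, -0.1, -0.5]
gripper_width: 74.3
time_s: 4.15
ee_pos: [533.2, 102.4, 100.0]
ee_rot: [-180.0, 0.0, -64.0]
force: [-0.8, 0.6, 2.2]
gripper_width: 40.1
```

```bash
python3 -m pendant '[{"xyz":[0,0,-0.0005],"roll":0,"jaw":0.7},{"xyz":[0,0,-0.001],"roll":0,"jaw":0.7},{"xyz":[0,0,-0.0015],"roll":0,"jaw":0.7},{"xyz":[0,0,-0.002],"roll":0,"jaw":0.7},{"xyz":[0,0,-0.0025],"roll":0,"jaw":0.7},{"xyz":[0,0,-0.003],"roll":0,"jaw":0.7},{"xyz":[0,0,-0.0035],"roll":0,"jaw":0.7},{"xyz":[0,0,-0.004],"roll":0,"jaw":0.7}]' 40
python3 - <<'E'
from h import *
f=[];z=[]
for i in range(6):
    p,d,c=grab("scene"); s=env.state(); f.append(s["force"]);z.append(s["ee_pos"])
print(np.mean(f,0).round(2),np.std(f,0).round(2),np.mean(z,0).round(2),np.std(z,0).round(2))
E
```

```text
time_s: 5.15
ee_pos: [533.1, 102.3, 103.9]
ee_rot: [180.0, 0.0, -64.0]
force: [0.3, 3.9, -8.3]
gripper_width: 39.9
[ 0.64  3.7  -7.67] [0.65 0.51 0.56] [533.17 102.32 103.93] [0.01 0.01 0.01]
```

Sound so far, with about 7 N of pull at 3.9 mm. I'll raise it about 2.4 mm more, to a lift of roughly 6 mm.

```bash
cat > f.py <<'E'
from h import *
import sys
f=[];z=[]
for i in range(5):
    p,d,c=grab("scene"); s=env.state(); f.append(s["force"]);z.append(s["ee_pos"])
print("F",np.mean(f,0).round(2),"pos",np.mean(z,0).round(2),"t",s["time_s"])
if len(sys.argv)>1:
    a=list(map(int,sys.argv[2:6])); cv2.imwrite(f"pics/{sys.argv[1]}.png",cv2.resize(p[a[1]:a[3],a[0]:a[2]],(600,600),interpolation=cv2.INTER_CUBIC))
E
python3 -m pendant '[{"xyz":[0,0,-0.0004],"roll":0,"jaw":0.7},{"xyz":[0,0,-0.0008],"roll":0,"jaw":0.7},{"xyz":[0,0,-0.0012],"roll":0,"jaw":0.7},{"xyz":[0,0,-0.0016],"roll":0,"jaw":0.7},{"xyz":[0,0,-0.002],"roll":0,"jaw":0.7},{"xyz":[0,0,-0.0024],"roll":0,"jaw":0.7},{"xyz":[0,0,-0.0024],"roll":0,"jaw":0.7},{"xyz":[0,0,-0.0024],"roll":0,"jaw":0.7}]' 40; python3 f.py s2 215 165 275 225
```

```text
time_s: 6.45
ee_pos: [533.2, 102.3, 106.3]
ee_rot: [180.0, 0.0, -64.0]
force: [1.0, 4.3, -8.4]
gripper_width: 39.4
F [ 0.41  3.95 -9.1 ] pos [533.19 102.28 106.33] t 6.7
```

View pics/s2.png

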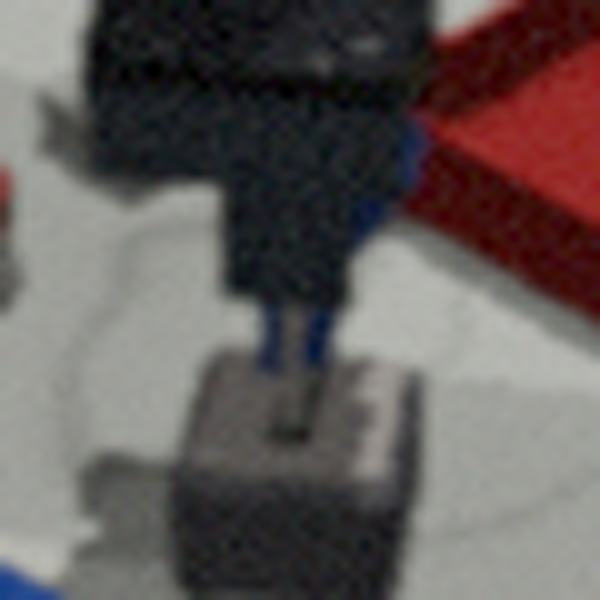

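The force (8.2 N net) and the TCP rise (6.3 mm) both give a lift of about 6.3 mm. The card foot at (290,425) is in shadow. Releasing now; I'll check the colour afterwards.

```bash
python3 -m pendant '[{"xyz":[0,0,0],"roll":0,"jaw":0.55},{"xyz":[0,0,0],"roll":0,"jaw":0.4},{"xyz":[0,0,0],"roll":0,"jaw":0.2},{"xyz":[0,0,0],"roll":0,"jaw":0},{"xyz":[0,0,0],"roll":0,"jaw":0},{"xyz":[0,0,0],"roll":0,"jaw":0},{"xyz":[0,0,-0.025],"roll":0,"jaw":0},{"xyz":[0,0,-0.06],"roll":0,"jaw":0}]' 40; python3 t.py 533.2 102.3 166.3 -64  574.5 -80.3 172 -94.5
```

```text
time_s: 7.7
ee_pos: [532.5, 102.1, 166.1]
ee_rot: [179.8, 0.0, -64.0]
force: [0.0, 0.8, -0.0]
gripper_width: 90.9
xyz [np.float64(0.1822), np.float64(0.0429), np.float64(-0.0057)] roll 30.5
```

```bash
python3 -m pendant '[{"xyz":[0.02,0.005,-0.0057],"roll":8,"jaw":0},{"xyz":[0.06,0.014,-0.0057],"roll":16,"jaw":0},{"xyz":[0.1,0.024,-0.0057],"roll":24,"jaw":0},{"xyz":[0.14,0.033,-0.0057],"roll":30.5,"jaw":0},{"xyz":[0.17,0.04,-0.0057],"roll":30.5,"jaw":0},{"xyz":[0.1822,0.0429,-0.0057],"roll":30.5,"jaw":0},{"xyz":[0.1822,0.0429,-0.0057],"roll":30.5,"jaw":0},{"xyz":[0.1822,0.0429,-0.0057],"roll":30.5,"jaw":0}]' 40
python3 - <<'E'
from h import *
s=env.state();print(s["ee_pos"],s["ee_rot"],s["qpos"].round(1))
p,d,c=grab("scene")
cv2.imwrite("pics/s3.png",cv2.convertScaleAbs(cv2.resize(p[170:290,185:285],(600,720),interpolation=cv2.INTER_CUBIC)[:600],alpha=1.5))
E
```

```text
time_s: 8.7
ee_pos: [574.3, -79.3, 172.0]
ee_rot: [180.0, 0.0, -94.5]
force: [0.7, 0.6, 0.7]
gripper_width: 91.6
[574.29214283 -79.2590959  171.97510286] [ 1.79972323e+02  3.60001570e-02 -9.44557951e+01] [-9.  20.4 92.8  0.  66.8 85.4]
```

View pics/s3.png

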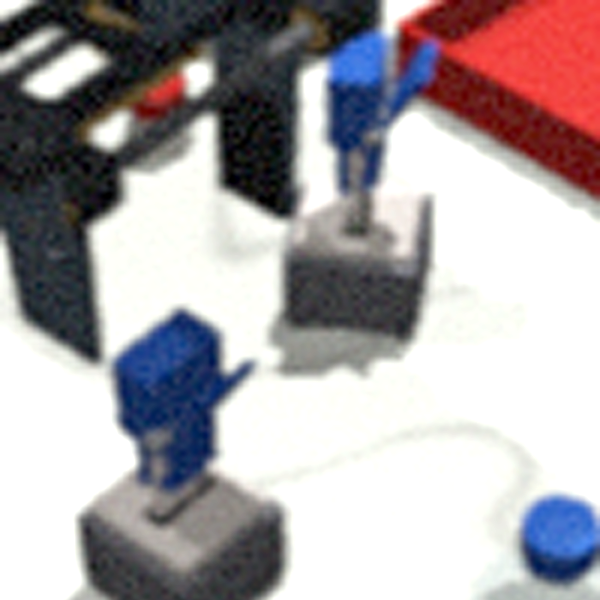

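Scene crop: clip 1 is still upright on its card at (358,120), with the card foot at (358,228). Clip 2 at (170,400) sits between the open fingers' planned path. I'll check clip 1's height and colour numerically while continuing.

```bash
python3 -m pendant '[{"xyz":[0,0,0.015],"roll":0,"jaw":0},{"xyz":[0,0,0.03],"roll":0,"jaw":0},{"xyz":[0,0,0.045],"roll":0,"jaw":0},{"xyz":[0,0,0.06],"roll":0,"jaw":0},{"xyz":[0,0,0.07],"roll":0,"jaw":0},{"xyz":[0,0,0.072],"roll":0,"jaw":0},{"xyz":[0,0,0.072],"roll":0,"jaw":0.2},{"xyz":[0,0,0.072],"roll":0,"jaw":0.4}]' 40
python3 -m pendant '[{"xyz":[0,0,0],"roll":0,"jaw":0.45},{"xyz":[0,0,0],"roll":0,"jaw":0.5},{"xyz":[0,0,0],"roll":0,"jaw":0.55},{"xyz":[0,0,0],"roll":0,"jaw":0.6},{"xyz":[0,0,0],"roll":0,"jaw":0.7},{"xyz":[0,0,0],"roll":0,"jaw":0.7},{"xyz":[0,0,0],"roll":0,"jaw":0.7},{"xyz":[0,0,0],"roll":0,"jaw":0.7}]' 40; python3 f.py
python3 - <<'E'
from h import *
def blue(p):
    h=cv2.cvtColor(p,cv2.COLOR_BGR2HSV);return (h[...,0]>105)&(h[...,0]<130)&(h[...,1]>120)&(h[...,2]>40)
p,d,c=grab("top");P=cloud(d,c);m=blue(p)&(d>0)&(np.hypot(P[...,0]-533,P[...,1]-102)<14);print(m.sum(),np.median(P[m][:,2]))
t=np.load("top0.npz");P=t["P"];m=blue(t["p"])&(np.hypot(P[...,0]-533,P[...,1]-102)<14);print("before",m.sum(),np.median(P[m][:,2]))
p,d,c=grab("scene");P=cloud(d,c);h=cv2.cvtColor(p,cv2.COLOR_BGR2HSV)
q=(np.hypot(P[...,0]-533,P[...,1]-102)<40)&(d>0)&(h[...,0]>40)&(h[...,0]<85)&(h[...,1]>60);print("green px",q.sum(),np.argwhere(q)[:8].tolist(),P[q][:8].round().tolist())
E
```

```text
time_s: 9.75
ee_pos: [575.0, -80.4, 100.7]
ee_rot: [-179.9, -0.0, -94.5]
force: [0.1, 0.1, -0.2]
gripper_width: 73.9
time_s: 10.75
ee_pos: [574.6, -80.3, 100.1]
ee_rot: [-180.0, 0.0, -94.5]
force: [-0.5, -0.4, 1.1]
gripper_width: 39.8
F [-0.36  0.1   1.78] pos [574.61 -80.35 100.1 ] t 11.0
79 141.8265547156784
before 78 135.4465520336521
green px 0 [] []
```

Clip 1's top rose 6.4 mm by depth, which matches. Now clip 2.

```bash
python3 -m pendant '[{"xyz":[0,0,-0.0005],"roll":0,"jaw":0.7},{"xyz":[0,0,-0.001],"roll":0,"jaw":0.7},{"xyz":[0,0,-0.0015],"roll":0,"jaw":0.7},{"xyz":[0,0,-0.002],"roll":0,"jaw":0.7},{"xyz":[0,0,-0.0025],"roll":0,"jaw":0.7},{"xyz":[0,0,-0.003],"roll":0,"jaw":0.7},{"xyz":[0,0,-0.0035],"roll":0,"jaw":0.7},{"xyz":[0,0,-0.004],"roll":0,"jaw":0.7}]' 40; python3 f.py
```

```text
time_s: 12.1
ee_pos: [574.5, -80.3, 103.9]
ee_rot: [180.0, 0.0, -94.5]
force: [2.2, 0.0, -8.7]
gripper_width: 40.0
F [ 2.08 -0.98 -7.97] pos [574.5  -80.34 104.01] t 12.35
```

```bash
python3 -m pendant '[{"xyz":[0,0,-0.0004],"roll":0,"jaw":0.7},{"xyz":[0,0,-0.0008],"roll":0,"jaw":0.7},{"xyz":[0,0,-0.0012],"roll":0,"jaw":0.7},{"xyz":[0,0,-0.0016],"roll":0,"jaw":0.7},{"xyz":[0,0,-0.002],"roll":0,"jaw":0.7},{"xyz":[0,0,-0.0024],"roll":0,"jaw":0.7},{"xyz":[0,0,-0.0024],"roll":0,"jaw":0.7},{"xyz":[0,0,-0.0024],"roll":0,"jaw":0.7}]' 40; python3 f.py
```

```text
time_s: 13.35
ee_pos: [574.5, -80.3, 106.4]
ee_rot: [180.0, 0.0, -94.5]
force: [1.7, -0.4, -8.0]
gripper_width: 39.8
F [ 2.13 -0.58 -9.28] pos [574.49 -80.33 106.4 ] t 13.6
```

```bash
python3 -m pendant '[{"xyz":[0,0,0],"roll":0,"jaw":0.55},{"xyz":[0,0,0],"roll":0,"jaw":0.4},{"xyz":[0,0,0],"roll":0,"jaw":0.2},{"xyz":[0,0,0],"roll":0,"jaw":0},{"xyz":[0,0,0],"roll":0,"jaw":0},{"xyz":[0,0,0],"roll":0,"jaw":0},{"xyz":[0,0,-0.025],"roll":0,"jaw":0},{"xyz":[0,0,-0.06],"roll":0,"jaw":0}]' 40; python3 t.py 574.5 -80.3 166.4 -94.5  565.4 -308.2 172 -64
```

```text
time_s: 14.6
ee_pos: [573.8, -80.2, 166.1]
ee_rot: [179.8, 0.0, -94.5]
force: [0.4, 0.5, 0.4]
gripper_width: 91.7
xyz [np.float64(0.2279), np.float64(-0.0088), np.float64(-0.0056)] roll -30.5
```

```bash
python3 -m pendant '[{"xyz":[0.02,-0.001,-0.0056],"roll":-8,"jaw":0},{"xyz":[0.065,-0.003,-0.0056],"roll":-16,"jaw":0},{"xyz":[0.115,-0.005,-0.0056],"roll":-24,"jaw":0},{"xyz":[0.165,-0.007,-0.0056],"roll":-30.5,"jaw":0},{"xyz":[0.205,-0.0085,-0.0056],"roll":-30.5,"jaw":0},{"xyz":[0.2279,-0.0088,-0.0056],"roll":-30.5,"jaw":0},{"xyz":[0.2279,-0.0088,-0.0056],"roll":-30.5,"jaw":0},{"xyz":[0.2279,-0.0088,-0.0056],"roll":-30.5,"jaw":0}]' 40; python3 f.py s4 90 180 270 360
```

```text
time_s: 15.6
ee_pos: [565.5, -306.9, 171.9]
ee_rot: [-180.0, 0.1, -64.0]
force: [0.4, 0.4, -0.1]
gripper_width: 91.4
F [-0.   -0.22  0.35] pos [ 565.68 -306.9   172.16] t 15.85
```

View pics/s4.png

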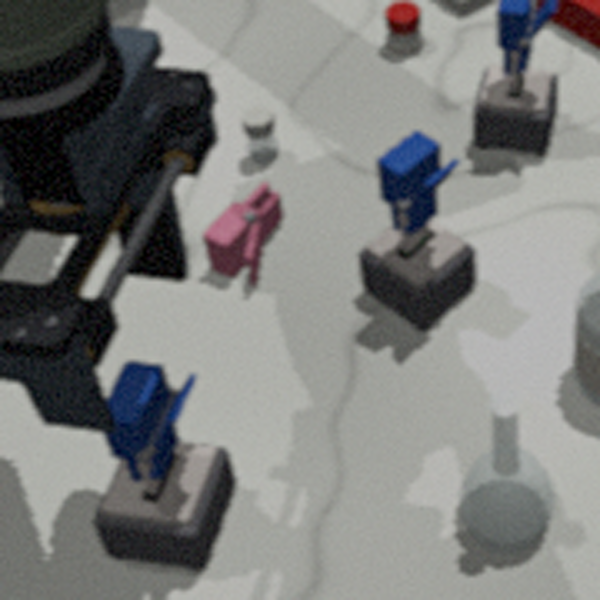

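Clips 1 (515,45) and 2 (408,180) are still clamped upright. Clip 3 at (145,410) is untouched and the gripper hovers above it. Descend and grip.

```bash
python3 -m pendant '[{"xyz":[0,0,0.015],"roll":0,"jaw":0},{"xyz":[0,0,0.03],"roll":0,"jaw":0},{"xyz":[0,0,0.045],"roll":0,"jaw":0},{"xyz":[0,0,0.06],"roll":0,"jaw":0},{"xyz":[0,0,0.07],"roll":0,"jaw":0},{"xyz":[0,0,0.072],"roll":0,"jaw":0},{"xyz":[0,0,0.072],"roll":0,"jaw":0.2},{"xyz":[0,0,0.072],"roll":0,"jaw":0.4}]' 40
python3 -m pendant '[{"xyz":[0,0,0],"roll":0,"jaw":0.45},{"xyz":[0,0,0],"roll":0,"jaw":0.5},{"xyz":[0,0,0],"roll":0,"jaw":0.55},{"xyz":[0,0,0],"roll":0,"jaw":0.6},{"xyz":[0,0,0],"roll":0,"jaw":0.7},{"xyz":[0,0,0],"roll":0,"jaw":0.7},{"xyz":[0,0,0],"roll":0,"jaw":0.7},{"xyz":[0,0,0],"roll":0,"jaw":0.7}]' 40; python3 f.py
python3 -m pendant '[{"xyz":[0,0,-0.0005],"roll":0,"jaw":0.7},{"xyz":[0,0,-0.001],"roll":0,"jaw":0.7},{"xyz":[0,0,-0.0015],"roll":0,"jaw":0.7},{"xyz":[0,0,-0.002],"roll":0,"jaw":0.7},{"xyz":[0,0,-0.0025],"roll":0,"jaw":0.7},{"xyz":[0,0,-0.003],"roll":0,"jaw":0.7},{"xyz":[0,0,-0.0035],"roll":0,"jaw":0.7},{"xyz":[0,0,-0.004],"roll":0,"jaw":0.7}]' 40; python3 f.py
```

```text
time_s: 16.85
ee_pos: [565.8, -308.4, 100.7]
ee_rot: [-180.0, -0.1, -64.0]
force: [-0.0, -0.3, -0.1]
gripper_width: 74.3
time_s: 17.85
ee_pos: [565.5, -308.4, 100.1]
ee_rot: [-180.0, -0.0, -64.0]
force: [0.5, -0.8, 1.7]
gripper_width: 39.6
F [ 0.04 -1.55  1.46] pos [ 565.54 -308.39  100.13] t 18.1
time_s: 19.1
ee_pos: [565.3, -308.1, 104.0]
ee_rot: [180.0, 0.0, -64.0]
force: [0.5, 0.5, -2.4]
gripper_width: 39.7
F [-0.31  1.1  -1.93] pos [ 565.35 -308.09  104.07] t 19.35
```

Only about 1–1.5 N at 4 mm, so this clip looks weak. I'll draw further, steadily.

```bash
python3 -m pendant '[{"xyz":[0,0,-0.0005],"roll":0,"jaw":0.7},{"xyz":[0,0,-0.001],"roll":0,"jaw":0.7},{"xyz":[0,0,-0.0015],"roll":0,"jaw":0.7},{"xyz":[0,0,-0.002],"roll":0,"jaw":0.7},{"xyz":[0,0,-0.0025],"roll":0,"jaw":0.7},{"xyz":[0,0,-0.003],"roll":0,"jaw":0.7},{"xyz":[0,0,-0.0035],"roll":0,"jaw":0.7},{"xyz":[0,0,-0.004],"roll":0,"jaw":0.7}]' 40; python3 f.py s5 90 240 180 330
```

```text
time_s: 20.35
ee_pos: [565.5, -308.3, 108.1]
ee_rot: [-180.0, -0.0, -64.0]
force: [0.2, -0.4, -2.7]
gripper_width: 39.9
F [-0.19 -0.7  -1.96] pos [ 565.46 -308.3   108.12] t 20.6
```

View pics/s5.png

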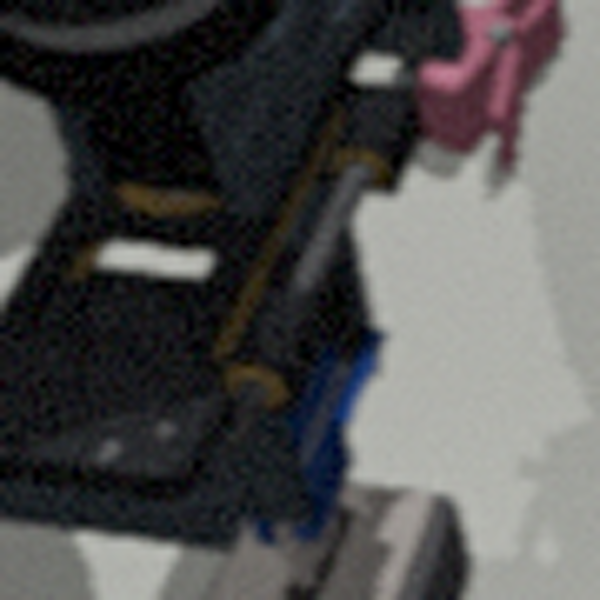

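Clip 3's jaws at (295,530) ride up under steady low force (about 1 N net, far below 5 N), so it is weak. Slide it off slowly, then lift.

```bash
python3 -m pendant '[{"xyz":[0,0,-0.003],"roll":0,"jaw":0.7},{"xyz":[0,0,-0.006],"roll":0,"jaw":0.7},{"xyz":[0,0,-0.009],"roll":0,"jaw":0.7},{"xyz":[0,0,-0.012],"roll":0,"jaw":0.7},{"xyz":[0,0,-0.015],"roll":0,"jaw":0.7},{"xyz":[0,0,-0.018],"roll":0,"jaw":0.7},{"xyz":[0,0,-0.021],"roll":0,"jaw":0.7},{"xyz":[0,0,-0.025],"roll":0,"jaw":0.7}]' 40
python3 -m pendant '[{"xyz":[0,0,-0.005],"roll":0,"jaw":0.7},{"xyz":[0,0,-0.01],"roll":0,"jaw":0.7},{"xyz":[0,0,-0.02],"roll":0,"jaw":0.7},{"xyz":[0,0,-0.035],"roll":0,"jaw":0.7},{"xyz":[0,0,-0.055],"roll":0,"jaw":0.7},{"xyz":[0,0,-0.075],"roll":0,"jaw":0.7},{"xyz":[0,0,-0.09],"roll":0,"jaw":0.7},{"xyz":[0,0,-0.09],"roll":0,"jaw":0.7}]' 40; python3 f.py s6 60 180 270 390; python3 t.py 565.4 -308.2 223 -64  556 0 223 -64;python3 t.py 556 0 223 -64 547.5 311.5 223 -64
```

```text
time_s: 21.6
ee_pos: [565.6, -308.3, 133.5]
ee_rot: [-180.0, -0.0, -64.0]
force: [-0.0, -0.2, -0.8]
gripper_width: 40.2
time_s: 22.6
ee_pos: [566.1, -308.6, 224.9]
ee_rot: [-179.9, -0.2, -64.0]
force: [0.4, -0.0, -1.1]
gripper_width: 39.8
F [-0.18 -0.31 -1.34] pos [ 565.14 -308.07  222.45] t 22.85
xyz [np.float64(-0.2811), np.float64(-0.1267), np.float64(-0.0)] roll 0.0
xyz [np.float64(-0.2837), np.float64(-0.1289), np.float64(-0.0)] roll 0.0
```

View pics/s6.png

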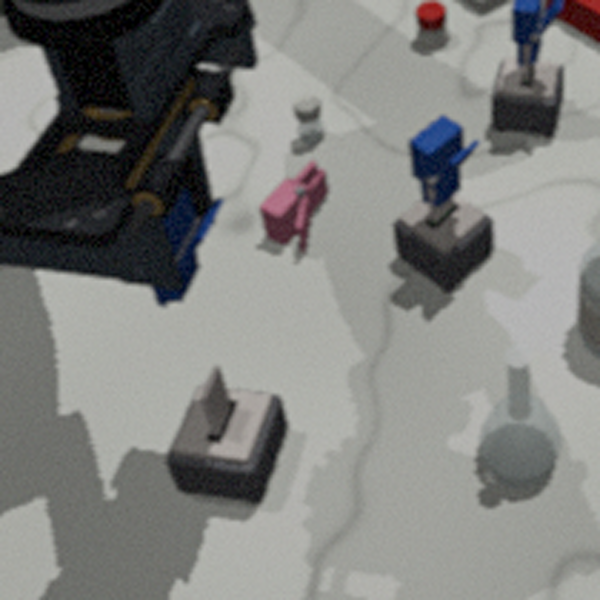

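The clip is held at (185,255) and the bare white card is still down at (215,400). Carry it to the tray.

```bash
python3 -m pendant '[{"xyz":[-0.015,-0.007,0],"roll":0,"jaw":0.7},{"xyz":[-0.045,-0.02,0],"roll":0,"jaw":0.7},{"xyz":[-0.085,-0.0385,0],"roll":0,"jaw":0.7},{"xyz":[-0.125,-0.057,0],"roll":0,"jaw":0.7},{"xyz":[-0.165,-0.075,0],"roll":0,"jaw":0.7},{"xyz":[-0.205,-0.093,0],"roll":0,"jaw":0.7},{"xyz":[-0.245,-0.111,0],"roll":0,"jaw":0.7},{"xyz":[-0.2825,-0.128,0],"roll":0,"jaw":0.7}]' 40
python3 -m pendant '[{"xyz":[-0.04,-0.018,0],"roll":0,"jaw":0.7},{"xyz":[-0.08,-0.036,0],"roll":0,"jaw":0.7},{"xyz":[-0.12,-0.054,0],"roll":0,"jaw":0.7},{"xyz":[-0.16,-0.072,0],"roll":0,"jaw":0.7},{"xyz":[-0.2,-0.09,0],"roll":0,"jaw":0.7},{"xyz":[-0.24,-0.109,0],"roll":0,"jaw":0.7},{"xyz":[-0.27,-0.122,0],"roll":0,"jaw":0.7},{"xyz":[-0.2825,-0.128,0],"roll":0,"jaw":0.7}]' 40; python3 f.py
```

```text
time_s: 23.85
ee_pos: [555.8, 4.3, 222.9]
ee_rot: [180.0, 0.0, -64.0]
force: [0.5, -0.2, -0.8]
gripper_width: 39.7
time_s: 24.85
ee_pos: [546.7, 313.8, 222.6]
ee_rot: [179.9, 0.0, -63.9]
force: [-0.2, -0.5, -0.5]
gripper_width: 40.0
F [ 0.04  0.22 -1.15] pos [547.42 312.17 222.82] t 25.1
```

```bash
python3 -m pendant '[{"xyz":[0,0,0.02],"roll":0,"jaw":0.7},{"xyz":[0,0,0.055],"roll":0,"jaw":0.7},{"xyz":[0,0,0.09],"roll":0,"jaw":0.7},{"xyz":[0,0,0.125],"roll":0,"jaw":0.7},{"xyz":[0,0,0.15],"roll":0,"jaw":0.7},{"xyz":[0,0,0.167],"roll":0,"jaw":0.7},{"xyz":[0,0,0.175],"roll":0,"jaw":0.7},{"xyz":[0,0,0.178],"roll":0,"jaw":0.7}]' 40
python3 -m pendant '[{"xyz":[0,0,0.001],"roll":0,"jaw":0.7},{"xyz":[0,0,0.002],"roll":0,"jaw":0.7},{"xyz":[0,0,0.002],"roll":0,"jaw":0.7},{"xyz":[0,0,0.002],"roll":0,"jaw":0.55},{"xyz":[0,0,0.002],"roll":0,"jaw":0.5},{"xyz":[0,0,0.002],"roll":0,"jaw":0.4},{"xyz":[0,0,0.002],"roll":0,"jaw":0.2},{"xyz":[0,0,0.002],"roll":0,"jaw":0}]' 40
python3 -m pendant '[{"xyz":[0,0,0],"roll":0,"jaw":0},{"xyz":[0,0,0],"roll":0,"jaw":0},{"xyz":[0,0,0],"roll":0,"jaw":0},{"xyz":[0,0,-0.02],"roll":0,"jaw":0},{"xyz":[0,0,-0.06],"roll":0,"jaw":0},{"xyz":[0,0,-0.11],"roll":0,"jaw":0},{"xyz":[0,0,-0.16],"roll":0,"jaw":0},{"xyz":[0,0,-0.18],"roll":0,"jaw":0}]' 40; python3 f.py s7 180 90 360 270
```

```text
time_s: 26.1
ee_pos: [548.3, 311.7, 45.3]
ee_rot: [-180.0, 0.0, -64.0]
force: [-0.2, -0.5, -0.6]
gripper_width: 39.5
time_s: 27.1
ee_pos: [548.0, 311.8, 43.1]
ee_rot: [-180.0, 0.0, -64.0]
force: [-0.7, -0.2, -0.9]
gripper_width: 71.7
time_s: 28.1
ee_pos: [549.1, 312.4, 227.0]
ee_rot: [-179.6, 0.0, -64.0]
force: [-0.1, -0.4, -1.0]
gripper_width: 91.2
F [ 0.29 -0.07  0.12] pos [548.36 312.05 224.52] t 28.35
```

View pics/s7.png

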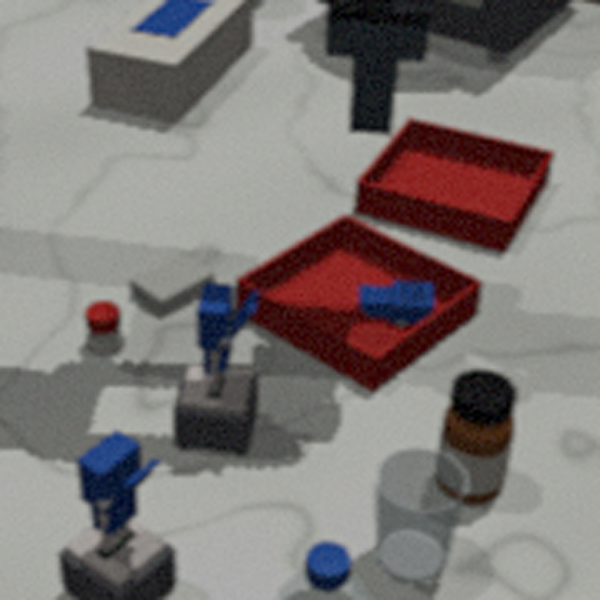

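The clip lies in the tray at (397,300), and the robot is clear. Final check: the heights of clips 1 and 2, card 3, and the clip in the tray.

Run:
```python
from h import *
def blue(p):
    h=cv2.cvtColor(p,cv2.COLOR_BGR2HSV);return (h[...,0]>105)&(h[...,0]<130)&(h[...,1]>120)&(h[...,2]>40)
for n in("top","scene"):
    o=np.load(n+"0.npz");p,d,c=grab(n);P=cloud(d,c)
    for x,y in((533,102),(574.5,-80),(565,-308)):
        r=[]
        for pp,PP,dd in((o["p"],o["P"],o["d"]),(p,P,d)):
            m=blue(pp)&(dd>0)&(np.hypot(PP[...,0]-x,PP[...,1]-y)<12)&(PP[...,2]>125); r.append((m.sum(),np.median(PP[m][:,2]).round(1) if m.any() else None))
        print(n,x,y,r)
    m=(d>0)&(np.hypot(P[...,0]-565,P[...,1]+308)<8)&(P[...,2]>60); print(" card3 z",np.sort(P[m][:,2])[-6:].round(1))
    m=blue(p)&(d>0)&(np.hypot(P[...,0]-547,P[...,1]-311)<85)&(P[...,2]<60); print(" tray blue",m.sum(),P[m].min(0).round(),P[m].max(0).round())
```

```text
top 533 102 [(np.int64(57), np.float64(136.0)), (np.int64(57), np.float64(141.8))]
top 574.5 -80 [(np.int64(63), np.float64(135.5)), (np.int64(55), np.float64(141.5))]
top 565 -308 [(np.int64(55), np.float64(135.3)), (np.int64(0), None)]
 card3 z [95.5 96.9 97.4 97.7 97.9 98.5]
 tray blue 114 [557. 308.   1.] [608. 355.  35.]
scene 533 102 [(np.int64(36), np.float64(137.0)), (np.int64(37), np.float64(143.2))]
scene 574.5 -80 [(np.int64(75), np.float64(136.3)), (np.int64(75), np.float64(142.2))]
scene 565 -308 [(np.int64(124), np.float64(136.2)), (np.int64(0), None)]
 card3 z [96.5 96.8 97.  97.  97.2 97.9]
 tray blue 210 [546. 303.   9.] [613. 360.  33.]
```

Both sound clips are raised by about 6 mm, card 3 is down (top about 96 mm), and the weak clip is inside the tray. Handing in.

```bash
python3 -c "from workcell import env; print(env.job_done())"
```

```text
the job is handed in; nothing more can be done
None
```

I pull-tested all three blue clips and handed the job in at about 28.5 s of the 72 s allowed: two clips are sound and one is weak.

| Clip | Position (x, y in mm) | Result | Left as |
|---|---|---|---|
| 1 | (533, 102) | Sound, about 8.2 N net pull | Still clamped on its raised card |
| 2 | (574, -80) | Sound, about 8.4 N net pull | Still clamped on its raised card |
| 3 | (565, -308) | Weak, slid off at about 1 N net with its card down | Lying in the red tray nearest the base |

- **Clips 1 and 2:** by depth, their tops rose 5.8–6.4 mm. The tool rise and the pull force give about 6.3–6.7 mm. All of these fall within the 4–9 mm band, so green should show and red should not.
- **Clip 3:** its card top still reads about 96–98 mm, against 95 mm when down. The clip's visible points lie inside the tray. Its pull read about 1 N net by the noisy wrist sensor, below the listed 1.5–4 N. I took this as sliding friction.
- **Not confirmed:** I could not see the green band itself. It is about two pixels high and in shadow, and a colour check on clip 1 found no green pixels, so the lift rests on the depth, tool and force readings.
- **Everything else:** the later pictures showed nothing else on the bench disturbed, and the gripper was open and clear, well above the tray, at hand-in.

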